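# Probe the socket and set out the matching foot

## Task

Take the depth rod from its rack, probe the socket drilled in the wooden block down to its bottom, and leave the rod standing in the socket. Then, from under the three covers, find the turned foot whose spigot is as long as the socket is deep, and stand it spigot up inside the plywood tray. The other two feet stay standing on their dishes; any cover you lift is set down upright on the bench or back on its dish; tip nothing over and leave the other things on the bench where they are.

Things in the scene. Friction and masses are not known exactly. Their poses are not given: they have to be found in the camera images.
- blank: pale wooden block 100 (x) x 130 (y) x 66 mm high, fixed to the bench, with dark saw kerfs across its top; one blind round socket, 15 mm wide, is drilled straight down into the top. Origin: centre of the underside. The socket's depth is 24, 36 or 48 mm, differs from run to run, and is not given: it must be probed; the bottom is flat hard wood
- socket_mouth (a point): centre of the socket's mouth, level with the block's top (66 mm above the bench); z up, axes as the block
- rod: depth rod: steel rod 10 mm thick, its lower 110 mm bare with thin dark rings 24, 36 and 48 mm above the tip, topped by a wooden handle 22 mm thick and 60 mm long (110 to 170 mm above the tip). 0.12 kg or so. Origin: centre of the lower tip, z up along the rod. It starts upright in the rack's hole, its tip 7 mm above the bench, 38 mm deep in the rack
- rod_tip (a point): the lower tip of the depth rod (same point as its origin)
- rack: wooden tool rack 56 (x) x 120 (y) x 45 mm high, fixed to the bench. The rod stands in its 13 mm hole at y = +32 mm. At y = -32 mm a fixed gouge stands up as an obstacle, 22 mm thick, up to 153 mm above the bench. Origin: centre of the underside
- tray: low plywood tray 100 (x) x 130 (y) mm outside, 20 mm high, walls 6 mm, floor 6 mm thick, fixed to the bench. Origin: centre of the underside
- foot_short: turned pale-wood foot: a round base 36 mm wide and 18 mm high with a straight upright spigot 14 mm wide and 24 mm long on top (42 mm high in all). Stands base down, spigot up, in the middle of dish_a, 10 mm above the bench, under the cover. About 0.06 kg. Origin: centre of the underside
- foot_medium: turned pale-wood foot: a round base 36 mm wide and 18 mm high with a straight upright spigot 14 mm wide and 36 mm long on top (54 mm high in all). Stands base down, spigot up, in the middle of dish_b, 10 mm above the bench, under the cover. About 0.06 kg. Origin: centre of the underside
- foot_long: turned pale-wood foot: a round base 36 mm wide and 18 mm high with a straight upright spigot 14 mm wide and 48 mm long on top (66 mm high in all). Stands base down, spigot up, in the middle of dish_c, 10 mm above the bench, under the cover. About 0.06 kg. Origin: centre of the underside
- dish_a: dark round wooden dish, 84 mm wide and 6 mm high with a 58 mm wide, 4 mm high step in the middle, fixed to the bench; a foot stands on the step and cover_a sits over it. Origin: centre of the underside
- cover_a: loose turned wooden cover over dish_a: an upside-down cup 72 mm wide and 82 mm high, hollow below (64 mm inside, 78 mm deep), with a round knob 20 mm wide and 28 mm high on top (82 to 110 mm above its rim). About 0.12 kg, lifts straight off. Origin: centre of its lower rim, which starts 6 mm above the bench; all three covers look alike
- dish_b: dark round wooden dish, 84 mm wide and 6 mm high with a 58 mm wide, 4 mm high step in the middle, fixed to the bench; a foot stands on the step and cover_b sits over it. Origin: centre of the underside
- cover_b: loose turned wooden cover over dish_b: an upside-down cup 72 mm wide and 82 mm high, hollow below (64 mm inside, 78 mm deep), with a round knob 20 mm wide and 28 mm high on top (82 to 110 mm above its rim). About 0.12 kg, lifts straight off. Origin: centre of its lower rim, which starts 6 mm above the bench; all three covers look alike
- dish_c: dark round wooden dish, 84 mm wide and 6 mm high with a 58 mm wide, 4 mm high step in the middle, fixed to the bench; a foot stands on the step and cover_c sits over it. Origin: centre of the underside
- cover_c: loose turned wooden cover over dish_c: an upside-down cup 72 mm wide and 82 mm high, hollow below (64 mm inside, 78 mm deep), with a round knob 20 mm wide and 28 mm high on top (82 to 110 mm above its rim). About 0.12 kg, lifts straight off. Origin: centre of its lower rim, which starts 6 mm above the bench; all three covers look alike
- mug: bystander, loose: blue ceramic cup, 76 mm wide at the rim, 90 mm high. Origin: centre of the underside
- glue: bystander, loose: white plastic glue bottle, 54 mm wide, 140 mm high. Origin: centre of the underside
- wax: bystander, loose: flat aluminium wax tin, 62 mm wide, 50 mm high. Origin: centre of the underside
- mallet: bystander, loose: turned dark-wood carving mallet standing on its head, 76 mm wide, 180 mm high. Origin: centre of the underside
- cork_block: bystander, loose: cork sanding block 100 x 60 x 35 mm high (long side along its x). Origin: centre of the underside
- offcut: bystander, loose: wooden offcut 80 x 50 x 42 mm high (long side along its x). Origin: centre of the underside
There are look-alikes about, which are no part of the job. What is shaped like the blank but orange is not meant.

How it is judged:
By the outcome, as a careful person would: the job done as asked, in the order asked, and still so for the second after the job is handed in, with the robot touching nothing.
It also fails if it takes over 72 s, if anything falls off the work surface, if the arm or the gripper's body presses on something with over 40 N, if the wrist force passes 120 N, or if a joint passes its speed limit or range.

## Robot

A 7-joint arm with a two-finger parallel gripper is mounted at the origin on the work surface. World frame = base frame: x ahead of the robot, y to its left, z up, the work surface at z = 0. Lengths are in m, angles in rad, forces in N, time in s.
With the tool pointing down it reaches from about 0.375 to 0.925 m from the base axis. Payload 3.1 kg.
Tool frame: the origin (TCP) lies between the finger pads; the fingertips stand manip.nose_length ahead of it and the grasp point (between the pads) lies 5 mm behind it (manip.nose_length is the distance from the TCP to the fingertips, in m); z points along the fingers, y is the line along which they close (so a half turn about z gives the same grasp; the last joint's range is limited). The gripper opens to 85 mm and grips with 20 to 120 N. Pads are 22 mm wide; open, the fingers measure 114 mm over their backs; the gripper's body (76 mm by 85 mm) begins 54 mm behind the grasp point. The pads swing forward as they close: fully open they stand 13 mm farther back than shut.
Start: joints at [-1.434, 0.383, 0.044, 1.598, -0.018, 1.161, -0.05], TCP at [0.151, 0.632, 0.245] pointing down, gripper open.
Joint ranges: [-2.61, 2.61], [-0.41, 2.15], [-1.48, 1.57], [0, 2.5], [-1.57, 4.71], [0.05, 1.97], [-2.85, 2.85]. Speed limits (rad/s): [2.79, 2.79, 3.14, 3.14, 3.14, 3.14, 3.14].

## Interface

Orientations are given as a unit quaternion [w, x, y, z].
In Python, from rig import manip gives the robot as it stands. The module is installed in compiled form; this text tells all that it offers.
- The arm moves only by the tool servo_tool, never from a script. Its argument "commands" is a list of rows, each an object of numbers: "x", "y", "z": the shift along the world's x, y, z in m; "wx", "wy", "wz": the turn, a rotation vector about the world's x, y, z in degrees; "grip": the opening, from 0 (shut) to 1 (fully open). A call has 1 to 10 rows; each row shifts and turns the commanded pose from where the row before left it; what a row does not reach is not made up. A row lasts 1/8 s, in which the tool goes at most 62.5 mm and 10.7 degrees, less where a joint would pass 70% of its speed; a pose out of reach is approached as far as the arm can. A call with a gripper value outside its range is refused whole. The fingers move at their own pace and stop on an object; "force" is the grip in N (left out, the last holds). Time passes only in rows, so rows that do not move let the fingers close. It gives the time, the measured TCP pose, the force, the opening and the grip force at its end, in the units of the state.
- manip.observe(): the state, without advancing time (a new reading comes with each control period).
- manip.snapshot(name): name is "side" or "top"; returns the picture (400x640x3 uint8, blue, green, red); there is no depth.
- manip.camera_model(name): a dict with "K" (3x3 intrinsics, pixels), "D" ([k1, k2, p1, p2, k3] as OpenCV has them; the pictures are not rectified), "eye" and "rotation" of the camera in the world. Camera axes: x right, y down, z forward; pixel columns grow to the right and rows downward; lengths in m; the calibration is good to about 2 mm. A picture is of the moment at which its call begins. camera_model takes no time and is no camera call.
- manip.finish_job(): hands the job in; it is judged then, once.
Trained networks look in the newest picture that a camera, given by its name, has taken for a name from the list of things; names that differ only in an ending like _2 or _b are one class to them, and where a whole thing is asked for, a point or a joint stands for the part that bears it (a point fixed in the world has none). Each returns a list of dicts, best first, with "p" (0 to 1); they miss things now and then, are a little off and sometimes report something else, mostly with a low value. They report only what shows in the picture. A call takes as long as a camera call. They do not tell look-alikes from the thing itself.
- manip.look_for(camera, query): "centre" ([row, column] in pixels, amid what is visible of it).
- manip.cut_out(camera, query): "region" (400x640 bool, what is visible of it) and "centre" ([row, column] in pixels, amid what is visible of it).
The state is a dict: "time_s": time; "joint_positions": joint angles; "joint_velocities": joint speeds; "tau": joint torques, N m; "position": TCP position; "tcp_rot": TCP orientation; "ft_force": force on the tool from outside, world axes, zero at the start; "torque": the same for the moment, N m; "gripper_width": opening from 0.0 (shut) to 1.0 (fully open); "grasp_force": force on a finger pad.
Only numpy, scipy, OpenCV 4.12 (cv2) and the standard library are available. Lean on these libraries where they do the work, as an engineer would, in place of code of your own. Each camera call takes 0.05 s, during which the arm holds its last target. There are 200 camera calls.

## Working session

There is one attempt and no reset: what is moved stays moved. The work goes in short steps, Python scripts to look and compute and a tool call to move; the robot and the scene stay as the last step left them, time stands still between calls to the robot, and variables do not carry over. Pictures are saved under pics/ and viewed, at most 10 in all, crops included, and the job is handed in when it is done.

Besides the shell and the picture viewer there is one more tool, called after "Request:" by a JSON object that holds its "fn" and its "kwargs". servo_tool: Moves the arm, as the interface text tells. Its arguments: {"type":"object","properties":{"commands":{"type":"array","items":{"type":"object","properties":{"x":{"type":"number"},"y":{"type":"number"},"z":{"type":"number"},"wx":{"type":"number"},"wy":{"type":"number"},"wz":{"type":"number"},"grip":{"type":"number"}}}},"force":{"type":"number"}},"required":["commands"]}

```bash
mkdir -p pics; cat > h.py <<'E'
import numpy as np, cv2
from rig import manip
def ray(cam,row,col):
    m=manip.camera_model(cam);K=np.array(m["K"],float);D=np.array(m["D"],float)
    p=cv2.undistortPoints(np.array([[[col,row]]],float),K,D)[0,0]
    return np.array(m["eye"],float),np.array(m["rotation"],float)@np.array([p[0],p[1],1.])
def at_z(cam,row,col,z):
    e,d=ray(cam,row,col);return e+d*(z-e[2])/d[2]
def pix(cam,P):
    m=manip.camera_model(cam);R=np.array(m["rotation"],float);e=np.array(m["eye"],float)
    q=(np.atleast_2d(P)-e)@R
    p=cv2.projectPoints(q,np.zeros(3),np.zeros(3),np.array(m["K"],float),np.array(m["D"],float))[0][:,0]
    return p[:,::-1]  # row,col
def meet(c1,p1,c2,p2):
    e1,d1=ray(c1,*p1);e2,d2=ray(c2,*p2)
    s=np.linalg.lstsq(np.c_[d1,-d2],e2-e1,rcond=None)[0]
    a=e1+s[0]*d1;b=e2+s[1]*d2;return (a+b)/2,np.linalg.norm(a-b)
E
python3 - <<'E'
from h import *
np.set_printoptions(precision=3,suppress=True)
for c in("top","side"):
    cv2.imwrite(f"pics/{c}0.png",manip.snapshot(c)); m=manip.camera_model(c); print(c,np.array(m["eye"]),np.array(m["rotation"]).tolist())
    for q in("blank","socket_mouth","rod","rack","tray","cover_a","dish_a","mug","glue","wax","mallet","cork_block","offcut"):
        print(q,[(np.round(r["centre"]).astype(int).tolist(),round(r["p"],2)) for r in manip.look_for(c,q)][:5])
print(manip.nose_length,manip.observe())
E
```

```text
top [ 0.24  -0.003  1.515] [-0.07232996227973452, 0.7115579098116929, -0.6959428075096553, 0.06416639476085531]
blank [([282, 403], 0.75), ([181, 404], 0.57)]
socket_mouth [([280, 405], 0.95), ([181, 404], 0.59)]
rod [([178, 280], 0.65)]
rack [([173, 324], 0.89)]
tray [([177, 237], 0.75)]
cover_a [([220, 400], 0.96), ([219, 301], 0.86), ([216, 251], 0.75)]
dish_a [([176, 279], 0.65), ([226, 388], 0.5), ([230, 312], 0.5), ([225, 261], 0.49)]
mug [([218, 348], 0.71)]
glue [([176, 363], 0.7)]
wax [([177, 279], 0.73)]
mallet [([134, 263], 0.83), ([229, 388], 0.54)]
cork_block [([182, 457], 0.62)]
offcut [([216, 351], 0.48)]
side [-0.244 -0.962  0.859] [-0.45270905065349065, 0.825709250815999, -0.2987020304439834, 0.15503498180068387]
blank [([243, 401], 0.73), ([295, 300], 0.69)]
socket_mouth [([243, 404], 0.82), ([295, 301], 0.59)]
rod [([168, 339], 0.46), ([166, 281], 0.31)]
rack [([197, 341], 0.92), ([146, 260], 0.58)]
tray [([166, 280], 0.71)]
cover_a [([203, 283], 0.87), ([252, 354], 0.78), ([179, 255], 0.56), ([273, 362], 0.47)]
dish_a [([253, 356], 0.73), ([272, 354], 0.61), ([218, 280], 0.44)]
mug [([224, 320], 0.79), ([167, 336], 0.6), ([181, 304], 0.38)]
glue []
wax [([183, 304], 0.68)]
mallet [([149, 330], 0.91)]
cork_block [([277, 456], 0.71), ([168, 336], 0.2)]
offcut [([149, 263], 0.73)]
0.014 {'time_s': 1.4, 'joint_positions': array([-1.434,  0.383,  0.044,  1.598, -0.018,  1.161, -0.05 ]), 'joint_velocities': array([ 0.001,  0.   , -0.001,  0.001, -0.   ,  0.001, -0.002]), 'tau': array([ -0.   , -43.345,   1.023, -24.99 ,   0.011,   0.002,  -0.   ]), 'position': array([0.151, 0.632, 0.245]), 'tcp_rot': array([-0.   ,  0.117,  0.993,  0.   ]), 'ft_force': array([ 0.506, -0.14 ,  0.449]), 'torque': array([-0.005,  0.037, -0.029]), 'grasp_force': 0.0, 'gripper_width': 0.9997487916959874}
```

View pics/top0.png

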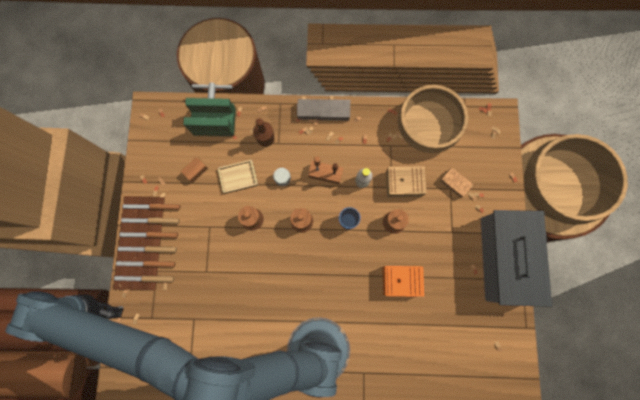

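View pics/side0.png

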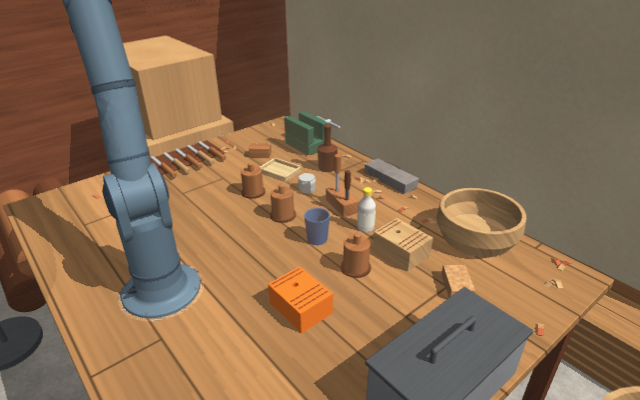

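The pale block at top (181,404) is the blank; the orange one at (282,403) is the look-alike. Covers are at top (216,250), (218,301) and (220,396), and the rack at (173,324). I'll confirm these in a crop.

```bash
python3 - <<'E'
s=open('h.py').read()
s=s.replace('import numpy as np, cv2','import numpy as np, cv2\nfrom scipy.spatial.transform import Rotation\ndef rot(m):\n    w,x,y,z=m["rotation"];return Rotation.from_quat([x,y,z,w]).as_matrix()')
s=s.replace('np.array(m["rotation"],float)','rot(m)')
open('h.py','w').write(s)
E
python3 - <<'E'
from h import *
np.set_printoptions(precision=4,suppress=True)
t=cv2.imread("pics/top0.png");s=cv2.imread("pics/side0.png")
a=cv2.resize(t[150:245,215:475],None,fx=3,fy=3,interpolation=cv2.INTER_CUBIC)
b=cv2.resize(s[140:285,235:475],None,fx=2,fy=2,interpolation=cv2.INTER_CUBIC)
im=np.zeros((285+290,780,3),np.uint8);im[:285]=a;im[285:,:480]=b
cv2.imwrite("pics/crop.png",im)
print("tcp pix",pix("top",[.151,.632,.245]),pix("side",[.151,.632,.245]))
for n,r,c,z in [("cov1",216,250,.06),("cov2",218,301,.06),("cov3",220,396,.06),("blank",181,404,.066),("orange",282,403,.066),("rack",173,324,.045),("tray",177,237,.02)]:
    print(n,at_z("top",r,c,z))
E
```

```text
tcp pix [[305.6998 106.1278]] [[118.4385 112.6335]]
cov1 [0.4556 0.2542 0.06  ]
cov2 [0.4523 0.0725 0.06  ]
cov3 [ 0.4526 -0.2641  0.06  ]
blank [ 0.5936 -0.2936  0.066 ]
orange [ 0.2383 -0.2837  0.066 ]
rack [ 0.6229 -0.006   0.045 ]
tray [0.6072 0.3176 0.02  ]
```

View pics/crop.png

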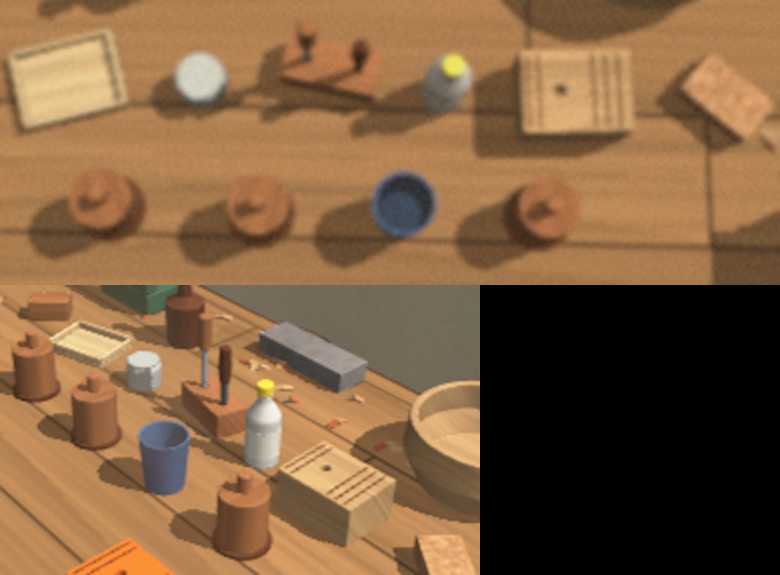

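The crop shows the blank's socket at top ≈(180,402) and side ≈(231,398). The rod is the taller, light-handled tool at the left (+y) end of the rack, at top ≈(158,316) and side ≈(156,337). The gouge is the darker one at top (167,335).

```bash
python3 - <<'E'
from h import *
np.set_printoptions(precision=4,suppress=True)
T=cv2.imread("pics/top0.png");S=cv2.imread("pics/side0.png")
def dark(im,r,c,w=4):
    g=cv2.cvtColor(im,cv2.COLOR_BGR2GRAY).astype(float)[r-w:r+w+1,c-w:c+w+1]
    k=np.clip(np.percentile(g,40)-g-8,0,None);yy,xx=np.mgrid[-w:w+1,-w:w+1]
    return r+(k*yy).sum()/k.sum(),c+(k*xx).sum()/k.sum()
t=dark(T,180,402);s=dark(S,231,398)
print("hole",t,s,at_z("top",*t,.066),at_z("side",*s,.066),meet("top",t,"side",s))
for n,a,b in[("rodtop",(158.5,315.7),(156.5,337.5)),("gougetop",(166,335),(173,347)),("cov1knob",(213.5,246.5),(169,251)),("cov2knob",(217.5,300.5),(188.5,282)),("cov3knob",(218.5,397.5),(237.5,356.5))]:
    print(n,meet("top",a,"side",b))
m,=[r for r in manip.cut_out("top","tray") if r["p"]>.5][:1]
r=m["region"].astype(np.uint8);c=cv2.findNonZero(r);bx=cv2.boxPoints(cv2.minAreaRect(c))
for q in bx: print(at_z("top",q[1],q[0],.02))
print(at_z("top",*m["centre"],.02))
E
```

```text
hole (np.float64(179.44408945686902), np.float64(401.4744408945687)) (np.float64(231.21324503311257), np.float64(397.8847682119205)) [ 0.5991 -0.2846  0.066 ] [ 0.6012 -0.2858  0.066 ] (array([ 0.6001, -0.2854,  0.0659]), np.float64(0.002228603274353314))
rodtop (array([0.6414, 0.0224, 0.1701]), np.float64(0.002881494035405738))
gougetop (array([ 0.6233, -0.0436,  0.1444]), np.float64(0.0020346292592086776))
cov1knob (array([0.4595, 0.2616, 0.0902]), np.float64(0.0003850549631648155))
cov2knob (array([0.4501, 0.0706, 0.1033]), np.float64(0.0055720727789080335))
cov3knob (array([ 0.4541, -0.2635,  0.1027]), np.float64(0.005881533642351851))
[0.6433 0.3973 0.02  ]
[0.6802 0.268  0.02  ]
[0.5792 0.2382 0.02  ]
[0.5433 0.366  0.02  ]
[0.608  0.3162 0.02  ]
```

Request:
{"fn": "servo_tool", "kwargs": {"commands": [{"x":0.035,"y":-0.044,"wz":-7,"grip":1},{"x":0.035,"y":-0.044,"wz":-7},{"x":0.035,"y":-0.044,"wz":-7},{"x":0.035,"y":-0.044,"wz":-7},{"x":0.035,"y":-0.044,"wz":-7},{"x":0.035,"y":-0.044,"wz":-7},{"x":0.035,"y":-0.044,"wz":-7},{"x":0.035,"y":-0.044,"wz":-7},{"x":0.035,"y":-0.044,"wz":-7},{"x":0.035,"y":-0.044,"wz":-7}]}}

```text
validation failed for argument at $.co...
```

Request:
{"fn": "servo_tool", "kwargs": {"commands": [{"x":0.035,"y":-0.043,"wz":-7},{"x":0.035,"y":-0.043,"wz":-7},{"x":0.035,"y":-0.042,"wz":-7},{"x":0.035,"y":-0.042,"wz":-1},{},{}]}}

```text
validation failed for argument at $.co...
```

Request:
{"fn": "servo_tool", "kwargs": {"commands": [{"x":0.035,"y":-0.044,"z":0.0,"wx":0.0,"wy":0.0,"wz":-7.0,"grip":1.0}]}}

```text
time_s: 1.58
position: [0.1809, 0.5914, 0.2451]
tcp_rot: [-0.002, 0.174, 0.985, 0.001]
ft_force: [1.1, 0.2, -0.2]
gripper_width: 0.997
grasp_force: 0.0
```

Request:
{"fn": "servo_tool", "kwargs": {"commands": [{"x":0.035,"y":-0.044,"z":0,"wx":0,"wy":0,"wz":-7,"grip":1},{"x":0.035,"y":-0.044,"z":0,"wx":0,"wy":0,"wz":-7,"grip":1},{"x":0.035,"y":-0.044,"z":0,"wx":0,"wy":0,"wz":-7,"grip":1},{"x":0.035,"y":-0.044,"z":0,"wx":0,"wy":0,"wz":-7,"grip":1},{"x":0.035,"y":-0.044,"z":0,"wx":0,"wy":0,"wz":-7,"grip":1},{"x":0.035,"y":-0.044,"z":0,"wx":0,"wy":0,"wz":-7,"grip":1},{"x":0.035,"y":-0.044,"z":0,"wx":0,"wy":0,"wz":-7,"grip":1},{"x":0.035,"y":-0.044,"z":0,"wx":0,"wy":0,"wz":-7,"grip":1},{"x":0.035,"y":-0.044,"z":0,"wx":0,"wy":0,"wz":-7,"grip":1},{"x":0.035,"y":-0.044,"z":0,"wx":0,"wy":0,"wz":-7,"grip":1}]}}

```text
time_s: 2.82
position: [0.5372, 0.1469, 0.2457]
tcp_rot: [-0.0, 0.711, 0.703, 0.001]
ft_force: [0.3, 0.9, 0.4]
gripper_width: 0.997
grasp_force: 0.0
```

Request:
{"fn": "servo_tool", "kwargs": {"commands": [{"x":0.035,"y":-0.043,"z":0,"wx":0,"wy":0,"wz":-7,"grip":1},{"x":0.035,"y":-0.042,"z":0,"wx":0,"wy":0,"wz":-7,"grip":1},{"x":0.035,"y":-0.041,"z":0,"wx":0,"wy":0,"wz":-1,"grip":1},{"x":0,"y":0,"z":0,"wx":0,"wy":0,"wz":0,"grip":1},{"x":0,"y":0,"z":0,"wx":0,"wy":0,"wz":0,"grip":1}]}}

```text
time_s: 3.45
position: [0.641, 0.0227, 0.245]
tcp_rot: [-0.001, 0.796, 0.606, -0.0]
ft_force: [-0.0, 0.7, -0.0]
gripper_width: 1.0
grasp_force: 0.0
```

Request:
{"fn": "servo_tool", "kwargs": {"commands": [{"x":0,"y":0,"z":-0.05,"wx":0,"wy":0,"wz":0,"grip":1},{"x":0,"y":0,"z":-0.045,"wx":0,"wy":0,"wz":0,"grip":1},{"x":0,"y":0,"z":0,"wx":0,"wy":0,"wz":0,"grip":0.6},{"x":0,"y":0,"z":0,"wx":0,"wy":0,"wz":0,"grip":0.3},{"x":0,"y":0,"z":0,"wx":0,"wy":0,"wz":0,"grip":0.1},{"x":0,"y":0,"z":0,"wx":0,"wy":0,"wz":0,"grip":0.1},{"x":0,"y":0,"z":0,"wx":0,"wy":0,"wz":0,"grip":0.1},{"x":0,"y":0,"z":0,"wx":0,"wy":0,"wz":0,"grip":0.1}], "force": 40}}

```text
time_s: 4.45
position: [0.6418, 0.0227, 0.153]
tcp_rot: [-0.0, 0.796, 0.606, 0.001]
ft_force: [-2.2, 0.5, 6.0]
gripper_width: 0.249
grasp_force: 38.6
```

Request:
{"fn": "servo_tool", "kwargs": {"commands": [{"x":0,"y":0,"z":0.02,"wx":0,"wy":0,"wz":0,"grip":0.1},{"x":0,"y":0,"z":0.03,"wx":0,"wy":0,"wz":0,"grip":0.1},{"x":0,"y":0,"z":0.05,"wx":0,"wy":0,"wz":0,"grip":0.1},{"x":0,"y":0,"z":0.05,"wx":0,"wy":0,"wz":0,"grip":0.1},{"x":0,"y":0,"z":0.03,"wx":0,"wy":0,"wz":0,"grip":0.1},{"x":-0.005,"y":-0.03,"z":0,"wx":0,"wy":0,"wz":0,"grip":0.1},{"x":-0.006,"y":-0.046,"z":0,"wx":0,"wy":0,"wz":0,"grip":0.1},{"x":-0.006,"y":-0.046,"z":0,"wx":0,"wy":0,"wz":0,"grip":0.1},{"x":-0.006,"y":-0.046,"z":0,"wx":0,"wy":0,"wz":0,"grip":0.1},{"x":-0.006,"y":-0.046,"z":0,"wx":0,"wy":0,"wz":0,"grip":0.1}]}}

```text
time_s: 5.7
position: [0.6119, -0.1937, 0.3318]
tcp_rot: [0.001, 0.796, 0.605, 0.001]
ft_force: [0.5, -0.1, -1.4]
gripper_width: 0.245
grasp_force: 39.4
```

Request:
{"fn": "servo_tool", "kwargs": {"commands": [{"x":-0.006,"y":-0.046,"z":0,"wx":0,"wy":0,"wz":0,"grip":0.1},{"x":-0.006,"y":-0.035,"z":0,"wx":0,"wy":0,"wz":0,"grip":0.1},{"x":0,"y":-0.012,"z":-0.04,"wx":0,"wy":0,"wz":0,"grip":0.1},{"x":0,"y":0,"z":-0.04,"wx":0,"wy":0,"wz":0,"grip":0.1},{"x":0,"y":0,"z":-0.02,"wx":0,"wy":0,"wz":0,"grip":0.1},{"x":0,"y":0,"z":0,"wx":0,"wy":0,"wz":0,"grip":0.1},{"x":0,"y":0,"z":0,"wx":0,"wy":0,"wz":0,"grip":0.1}]}}

```text
time_s: 6.58
position: [0.6015, -0.2852, 0.2324]
tcp_rot: [0.002, 0.796, 0.606, 0.001]
ft_force: [0.2, 0.9, -1.5]
gripper_width: 0.244
grasp_force: 39.4
```

```bash
python3 - <<'E'
from h import *
S=manip.snapshot("side");T=manip.snapshot("top")
cv2.imwrite("pics/s1.png",S);cv2.imwrite("pics/t1.png",T)
o=manip.observe();print(o["position"],o["ft_force"],o["grasp_force"])
a=cv2.resize(S[130:270,340:460],None,fx=4,fy=4,interpolation=cv2.INTER_CUBIC)
cv2.imwrite("pics/c1.png",a)
p=np.array(o["position"]);
for z in(p[2]-.146,p[2]-.036): print(z,pix("side",[p[0],p[1],z]))
print("hole",pix("side",[.600,-.285,.066]))
E
```

```text
[ 0.60149271 -0.2854535   0.23267359] [-0.65210982  0.16593659 -0.62076082] 39.38997745513916
0.08667358623620644 [[225.24808303 398.46808673]]
0.19667358623620643 [[192.27259965 401.87129124]]
hole [[231.24303278 397.38832383]]
```

View pics/c1.png

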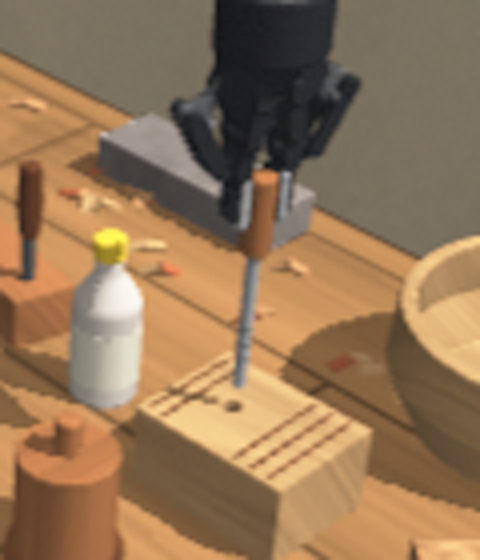

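The side crop shows the rod vertical. Its tip is at side ≈(226.5,400), about 1.4 px right of where the TCP predicts, and the hole is at (231.2,397.9). I'll measure the shaft axis.

```bash
python3 - <<'E'
from h import *
S=cv2.imread("pics/s1.png").astype(float)
p=np.array(manip.observe()["position"])
# shaft columns per row: shaft is bluish-grey (B-R high vs wood)
d=S[:,:,0]-S[:,:,2]
for r in range(196,230,2):
    w=np.arange(392,413);v=d[r,w[0]:w[-1]+1];k=np.clip(v-np.median(v)-15,0,None)
    c=(k*w).sum()/max(k.sum(),1e-6)
    # find axis prediction column at that row
    zs=np.linspace(p[2]-.15,p[2]-.03,200);q=pix("side",np.c_[np.full(200,p[0]),np.full(200,p[1]),zs])
    pc=np.interp(-r,-q[::-1,0][::-1],q[::-1,1][::-1]) if q[0,0]>q[-1,0] else 0
    print(r,round(c,2),round(pc,2),int(k.sum()))
for dx,dy in((.001,0),(0,.001),(.000266,.000965)): print(pix("side",[p[0]+dx,p[1]+dy,.087])-pix("side",[p[0],p[1],.087]))
E
```

```text
196 402.94 401.49 275
198 402.5 401.28 286
200 402.3 401.07 324
202 402.13 400.87 320
204 401.8 400.66 333
206 401.57 400.46 303
208 401.18 400.25 309
210 400.81 400.04 321
212 400.69 399.84 408
214 400.8 399.63 352
216 400.81 399.42 359
218 400.61 399.22 320
220 401.61 399.01 321
222 401.13 398.8 304
224 400.6 398.6 251
226 399.43 398.39 178
228 0.0 398.35 0
[[-0.13483439  0.23935732]]
[[-0.15801082 -0.26538355]]
[[-0.18832598 -0.19241486]]
```

```bash
python3 - <<'E'
from h import *
S=cv2.imread("pics/side0.png").astype(float);d=S[:,:,0]-S[:,:,2]
def axis(x,y,r):
    zs=np.linspace(.2,.0,300);q=pix("side",np.c_[np.full(300,x),np.full(300,y),zs]);return np.interp(r,q[:,0],q[:,1])
for r in range(174,194,3):
    w=np.arange(328,347);v=d[r,w[0]:w[-1]+1];k=np.clip(v-np.median(v)-15,0,None)
    print(r,round((k*w).sum()/max(k.sum(),1e-6),2),round(axis(.6418,.0227,r),2),int(k.sum()))
print(pix("side",[[.6418,.0227,.177],[.6418,.0227,.117]]), pix("top",[[.6418,.0227,.177],[.64,.0167,.177]]))
# handle colour-centroid in top0
T=cv2.imread("pics/top0.png");print(cv2.cvtColor(T,cv2.COLOR_BGR2GRAY)[153:172,308:326])
E
```

```text
174 339.29 336.88 224
177 339.67 336.84 320
180 339.89 336.8 269
183 339.77 336.76 338
186 339.8 336.72 310
189 338.47 336.69 164
192 339.71 336.65 193
[[154.6404795  337.12891031]
 [170.98063472 336.91839171]] [[157.44729124 315.84852833]
 [157.9976315  317.62008084]]
[[137 140 139 138 137 136 137 136 143 137 138 138 139 140 137 137 141 135]
 [140 133 137 140 135 138 139 137 138 138 138 137 137 134 141 134 140 141]
 [138 134 136 136 138 135 136 137 137 135 136 138 134 139 141 134 136 132]
 [137 136 138 135 139 130 131 132 135 131 133 134 137 136 136 134 137 136]
 [138 136 138 133 135 129 123 128 130 132 133 133 134 134 138 135 133 139]
 [137 137 135 137 134 125 118 124 130 133 130 139 133 136 136 137 136 136]
 [138 139 135 137 137 123 114 120 125 133 132 132 131 132 136 136 137 136]
 [134 134 134 136 133 124 108 111 118 125 121 123 125 135 131 134 139 136]
 [138 137 137 139 133 118  95  91 103 108 109 104 115 130 137 139 137 137]
 [140 135 138 137 132 121  91  73  69  72  76  87 116 132 135 137 136 136]
 [138 137 138 140 133 123  93  65  54  52  65  88 114 129 138 139 137 134]
 [128 128 127 135 134 124  99  68  53  51  71  86 118 134 138 138 138 139]
 [109 109 119 130 134 127 114  85  66  61  82 109 126 140 141 142 142 142]
 [ 98 101 123 131 135 134 125 107  81  74  99 124 137 138 143 138 134 140]
 [ 99 106 126 135 138 135 131 116  89  83 105 128 132 137 139 134 137 141]
 [ 93 110 123 133 135 133 124 108  84  79  98 118 134 138 136 137 136 136]
 [ 97 110 125 129 123 117 102  91  77  73  93 118 133 136 141 140 139 139]
 [ 95 109 119 112 102  97  88  85  83  91 103 124 133 135 137 139 137 136]
 [ 97  97 103  96  91  96  99 103 109 116 123 132 133 138 136 132 137 130]]
```

Request:
{"fn": "servo_tool", "kwargs": {"commands": [{"x":0,"y":0.006,"z":0,"wx":0,"wy":0,"wz":0,"grip":0.1},{"x":0,"y":0,"z":-0.014,"wx":0,"wy":0,"wz":0,"grip":0.1},{"x":0,"y":0,"z":0,"wx":0,"wy":0,"wz":0,"grip":0.1}]}}

```text
time_s: 7.05
position: [0.5992, -0.2776, 0.2142]
tcp_rot: [-0.002, 0.796, 0.606, -0.001]
ft_force: [0.0, -0.3, -1.3]
gripper_width: 0.246
grasp_force: 39.4
```

```bash
python3 - <<'E'
from h import *
S=manip.snapshot("side");p=np.array(manip.observe()["position"]);print(p)
cv2.imwrite("pics/c2.png",cv2.resize(S[190:250,370:430],None,fx=8,fy=8,interpolation=cv2.INTER_CUBIC))
q=pix("side",[p[0]-.0015,p[1]-.0053,p[2]-.146]);print("pred tip",q,"hole",pix("side",[.6,-.285,.066]))
d=S[:,:,0].astype(float)-S[:,:,2]
for r in range(200,234,2):
    w=np.arange(392,409);v=d[r,w[0]:w[-1]+1];k=np.clip(v-np.median(v)-15,0,None)
    zs=np.linspace(p[2]-.03,p[2]-.15,200);a=pix("side",np.c_[np.full(200,p[0]-.0015),np.full(200,p[1]-.0053),zs])
    print(r,round((k*w).sum()/max(k.sum(),1e-6)-np.interp(r,a[:,0],a[:,1]),2),int(k.sum()),end="; ")
E
```

```text
[ 0.5994334  -0.2781806   0.21486406]
pred tip [[230.47512485 396.5790431 ]] hole [[231.24303278 397.38832383]]
200 -0.2 297; 202 -0.22 343; 204 -0.22 334; 206 -0.29 329; 208 -0.49 277; 210 -0.75 383; 212 -0.32 349; 214 -0.3 321; 216 -0.4 280; 218 -0.29 322; 220 -0.68 284; 222 -0.49 291; 224 -0.68 266; 226 -0.64 265; 228 -0.68 261; 230 -0.97 333; 232 1.32 99;
```

View pics/c2.png

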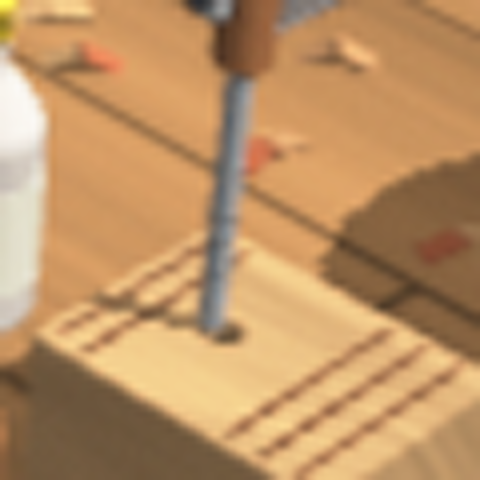

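The tip is just above and slightly left of the hole, at side (231,396.3) against (231.2,397.8). I'll correct it towards +x, −y.

Request:
{"fn": "servo_tool", "kwargs": {"commands": [{"x":0.002,"y":-0.001,"z":0,"wx":0,"wy":0,"wz":0,"grip":0.1},{"x":0,"y":0,"z":0,"wx":0,"wy":0,"wz":0,"grip":0.1},{"x":0,"y":0,"z":0,"wx":0,"wy":0,"wz":0,"grip":0.1}]}}

```text
time_s: 7.48
position: [0.6023, -0.2801, 0.2165]
tcp_rot: [0.0, 0.796, 0.606, 0.0]
ft_force: [0.4, -0.1, -0.5]
gripper_width: 0.248
grasp_force: 39.4
```

```bash
python3 - <<'E'
from h import *
S=manip.snapshot("side");p=np.array(manip.observe()["position"]);print(p)
q=pix("side",[p[0]-.0015,p[1]-.0053,.066]);print("pred tip@.066",q)
d=S[:,:,0].astype(float)-S[:,:,2];o=[]
for r in range(200,230):
    w=np.arange(392,411);v=d[r,w[0]:w[-1]+1];k=np.clip(v-np.median(v)-15,0,None)
    zs=np.linspace(p[2]-.03,p[2]-.15,200);a=pix("side",np.c_[np.full(200,p[0]-.0015),np.full(200,p[1]-.0053),zs])
    o.append((k*w).sum()/max(k.sum(),1e-6)-np.interp(r,a[:,0],a[:,1]))
print(np.round(o,1))
print((S[224:237,390:406].sum(2)//3))
E
```

```text
[ 0.6022789  -0.27998698  0.21646814]
pred tip@.066 [[231.18280936 397.64899905]]
[ 0.1  0.1  0.1  0.   0.   0.   0.  -0.  -0.3 -0.1 -0.4 -0.6 -0.2  0.
  0.2  0.2  0.4  0.5  0.5  0.  -0.5 -0.2  0.1 -0.3 -0.1 -0.2 -0.2 -0.1
 -0.5 -1. ]
[[159 176 180 183 170 132  97  90 116 152 174 179 183 190 194 197]
 [187 191 175 139 129 153 142 105 127 158 174 176 175 179 184 190]
 [187 176 151 162 181 183 155 104 131 162 177 181 177 175 176 180]
 [140 126 160 186 192 192 159 105 135 163 178 184 183 180 176 176]
 [107 116 129 165 188 181 143 109 140 168 180 181 183 183 181 179]
 [117 120 119 129 137 135 120 113 143 175 186 185 181 180 179 180]
 [185 184 160 120 118 112 111 121 130 144 174 192 189 184 181 180]
 [193 195 188 184 167 137 133 115  98  99 143 184 189 190 187 185]
 [191 191 191 194 190 178 143 100  90 107 158 186 189 190 190 190]
 [195 193 191 192 191 189 182 179 179 180 186 190 189 190 189 188]
 [195 196 196 192 190 190 190 189 189 190 191 191 191 190 189 189]
 [196 197 198 197 195 193 190 190 189 187 186 188 190 191 191 190]
 [198 198 198 198 198 197 195 193 192 190 190 188 185 187 188 189]]
```

Request:
{"fn": "servo_tool", "kwargs": {"commands": [{"x":0,"y":0,"z":-0.004,"wx":0,"wy":0,"wz":0,"grip":0.1},{"x":0,"y":0,"z":-0.004,"wx":0,"wy":0,"wz":0,"grip":0.1},{"x":0,"y":0,"z":-0.004,"wx":0,"wy":0,"wz":0,"grip":0.1},{"x":0,"y":0,"z":0,"wx":0,"wy":0,"wz":0,"grip":0.1}]}}

```text
time_s: 8.02
position: [0.6018, -0.2795, 0.2035]
tcp_rot: [-0.001, 0.796, 0.606, -0.0]
ft_force: [0.1, -0.0, -0.9]
gripper_width: 0.246
grasp_force: 39.4
```

Request:
{"fn": "servo_tool", "kwargs": {"commands": [{"x":0,"y":0,"z":-0.005,"wx":0,"wy":0,"wz":0,"grip":0.1},{"x":0,"y":0,"z":-0.005,"wx":0,"wy":0,"wz":0,"grip":0.1},{"x":0,"y":0,"z":-0.005,"wx":0,"wy":0,"wz":0,"grip":0.1},{"x":0,"y":0,"z":-0.005,"wx":0,"wy":0,"wz":0,"grip":0.1},{"x":0,"y":0,"z":0,"wx":0,"wy":0,"wz":0,"grip":0.1}]}}

```text
time_s: 8.65
position: [0.6028, -0.2809, 0.1879]
tcp_rot: [0.001, 0.796, 0.605, 0.001]
ft_force: [-3.0, 1.0, 11.1]
gripper_width: 0.246
grasp_force: 42.9
```

Request:
{"fn": "servo_tool", "kwargs": {"commands": [{"x":0,"y":0,"z":-0.004,"wx":0,"wy":0,"wz":0,"grip":0.1},{"x":0,"y":0,"z":0,"wx":0,"wy":0,"wz":0,"grip":0.1}]}}

```text
time_s: 8.9
position: [0.6033, -0.2823, 0.1877]
tcp_rot: [0.002, 0.796, 0.605, 0.001]
ft_force: [-5.6, 2.7, 23.8]
gripper_width: 0.248
grasp_force: 47.8
```

```bash
python3 - <<'E'
from h import *
S=manip.snapshot("side");print(manip.observe()["position"],manip.observe()["ft_force"])
cv2.imwrite("pics/c3.png",cv2.resize(S[190:250,370:430],None,fx=8,fy=8,interpolation=cv2.INTER_CUBIC))
E
```

```text
[ 0.60336227 -0.28222711  0.18770597] [-5.99542056  2.02536218 23.3070597 ]
```

View pics/c3.png

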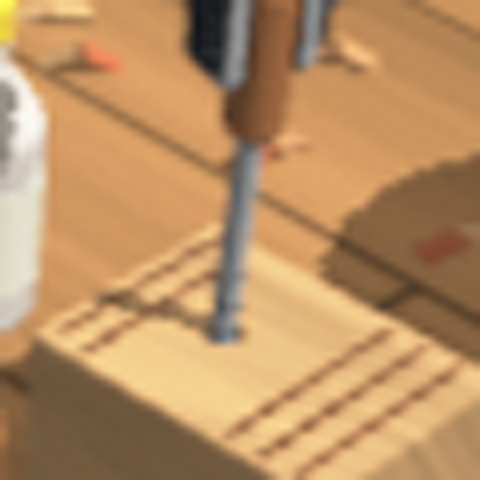

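The rod stands in the socket, stopped hard with its tip 24 mm below the top (tip z ≈ 0.042). So the socket is 24 mm deep and foot_short is the one wanted. I'll release the rod.

Request:
{"fn": "servo_tool", "kwargs": {"commands": [{"x":0,"y":0,"z":0.008,"wx":0,"wy":0,"wz":0,"grip":0.1},{"x":0,"y":0,"z":0,"wx":0,"wy":0,"wz":0,"grip":0.1},{"x":0,"y":0,"z":0,"wx":0,"wy":0,"wz":0,"grip":0.4},{"x":0,"y":0,"z":0,"wx":0,"wy":0,"wz":0,"grip":0.8},{"x":0,"y":0,"z":0,"wx":0,"wy":0,"wz":0,"grip":1},{"x":0,"y":0,"z":0,"wx":0,"wy":0,"wz":0,"grip":1},{"x":0,"y":0,"z":0.03,"wx":0,"wy":0,"wz":0,"grip":1},{"x":0,"y":0,"z":0.05,"wx":0,"wy":0,"wz":0,"grip":1},{"x":0,"y":0,"z":0.05,"wx":0,"wy":0,"wz":0,"grip":1}]}}

```text
time_s: 10.07
position: [0.6019, -0.2797, 0.3193]
tcp_rot: [-0.0, 0.796, 0.606, -0.0]
ft_force: [0.7, 0.3, -0.5]
gripper_width: 1.0
grasp_force: 0.0
```

```bash
python3 - <<'E'
from h import *
np.set_printoptions(precision=4,suppress=True)
for n,a,b in[("cov1",(213.2,245.7),(166.8,251)),("cov2",(218,301),(188,282.5)),("cov3",(218.3,398.5),(238.5,357))]:
    print(n,at_z("top",*a,.112)[:2],at_z("side",*b,.108)[:2],meet("top",a,"side",b))
manip.snapshot("side");manip.snapshot("top")
for c in("top","side"):
    for m in manip.cut_out(c,"cover_a")[:5]:
        ys,xs=np.where(m["region"]);
        if m["p"]>.4: print(c,m["p"],np.round(m["centre"],1),ys.min(),ys.max(),xs.min(),xs.max(),at_z(c,*m["centre"],.05)[:2])
print([(np.round(r["centre"],1),r["p"]) for r in manip.look_for("side","rod")],pix("side",[.6,-.285,.14]))
E
```

```text
cov1 [0.4573 0.2603] [0.4514 0.2465] (array([0.46  , 0.2626, 0.0981]), np.float64(0.0012545437951782886))
cov2 [0.4447 0.0697] [0.4514 0.0645] (array([0.449 , 0.068 , 0.1065]), np.float64(0.007949392214607378))
cov3 [ 0.451  -0.2634] [ 0.4501 -0.2734] (array([ 0.4543, -0.2666,  0.1014]), np.float64(0.003999404869240544))
top 0.82 [216.1 247.4] 206 227 239 261 [0.4565 0.2653]
top 0.69 [220.6 300.4] 208 229 291 311 [0.4443 0.0748]
top 0.49 [224.  402.7] 214 231 394 408 [ 0.4402 -0.2895]
side 0.87 [252.3 355. ] 233 273 344 370 [ 0.4568 -0.2614]
side 0.59 [180.3 252.6] 162 196 241 264 [0.4563 0.2534]
side 0.56 [203.3 282.5] 185 219 270 294 [0.4496 0.0674]
[(array([201.3, 401.3]), 0.79), (array([273.1, 361.8]), 0.5), (array([227.3, 315. ]), 0.25)] [[209.7732 399.5906]]
```

Request:
{"fn": "servo_tool", "kwargs": {"commands": [{"x":-0.05,"y":0.005,"z":0,"wx":0,"wy":0,"wz":0,"grip":1},{"x":-0.05,"y":0.005,"z":-0.02,"wx":0,"wy":0,"wz":0,"grip":1},{"x":-0.049,"y":0.004,"z":-0.035,"wx":0,"wy":0,"wz":0,"grip":1},{"x":0,"y":0,"z":-0.055,"wx":0,"wy":0,"wz":0,"grip":1},{"x":0,"y":0,"z":-0.055,"wx":0,"wy":0,"wz":0,"grip":1},{"x":0,"y":0,"z":-0.046,"wx":0,"wy":0,"wz":0,"grip":1},{"x":0,"y":0,"z":0,"wx":0,"wy":0,"wz":0,"grip":0.6},{"x":0,"y":0,"z":0,"wx":0,"wy":0,"wz":0,"grip":0.3},{"x":0,"y":0,"z":0,"wx":0,"wy":0,"wz":0,"grip":0.1},{"x":0,"y":0,"z":0,"wx":0,"wy":0,"wz":0,"grip":0.1}], "force": 40}}

```text
time_s: 11.58
position: [0.4546, -0.2665, 0.1092]
tcp_rot: [0.001, 0.796, 0.606, 0.001]
ft_force: [-0.8, -0.7, 2.9]
gripper_width: 0.218
grasp_force: 39.0
```

Request:
{"fn": "servo_tool", "kwargs": {"commands": [{"x":0,"y":0,"z":0,"wx":0,"wy":0,"wz":0,"grip":0.1},{"x":0,"y":0,"z":0,"wx":0,"wy":0,"wz":0,"grip":0.1}]}}

```text
time_s: 11.82
position: [0.4546, -0.2666, 0.1091]
tcp_rot: [0.001, 0.796, 0.606, 0.001]
ft_force: [-0.9, 1.1, 6.2]
gripper_width: 0.215
grasp_force: 39.5
```

Request:
{"fn": "servo_tool", "kwargs": {"commands": [{"x":0,"y":0,"z":0.02,"wx":0,"wy":0,"wz":0,"grip":0.1},{"x":0,"y":0,"z":0.04,"wx":0,"wy":0,"wz":0,"grip":0.1},{"x":0,"y":0,"z":0.05,"wx":0,"wy":0,"wz":0,"grip":0.1},{"x":0,"y":0,"z":0.03,"wx":0,"wy":0,"wz":0,"grip":0.1},{"x":0,"y":0,"z":0,"wx":0,"wy":0,"wz":0,"grip":0.1}]}}

```text
time_s: 12.45
position: [0.4549, -0.267, 0.2507]
tcp_rot: [0.003, 0.796, 0.606, 0.002]
ft_force: [0.4, 0.7, -1.3]
gripper_width: 0.215
grasp_force: 39.4
```

```bash
python3 - <<'E'
from h import *
S=manip.snapshot("side");T=manip.snapshot("top");print(manip.observe()["position"])
cv2.imwrite("pics/c4.png",cv2.resize(S[150:290,310:430],None,fx=4,fy=4,interpolation=cv2.INTER_CUBIC))
for q in("foot_short","foot_medium","foot_long"):
    print(q,[(np.round(r["centre"],1).tolist(),round(r["p"],2)) for r in manip.look_for("side",q)])
print(pix("side",[[.4546,-.2666,z] for z in(.01,.028,.052,.064,.076)]))
E
```

```text
[ 0.45272872 -0.26539154  0.24711907]
foot_short [([263.5, 354.2], 0.64)]
foot_medium []
foot_long []
[[264.72720506 355.24499031]
 [259.74639038 355.45961471]
 [252.98502853 355.75088861]
 [249.551606   355.89876471]
 [246.08229434 356.04816402]]
```

View pics/c4.png

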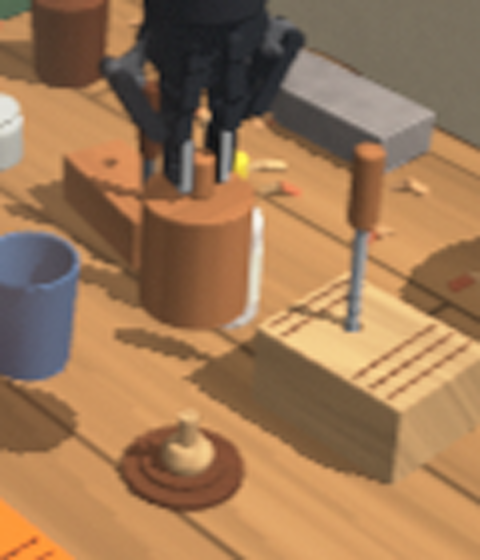

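The uncovered foot (side col 357, spigot top row ≈252.7) matches the predicted 24 mm spigot (253, against 249.5 or 246 for the others). The rod stands in the socket. I'll set the cover on the bare bench 12 cm towards −y.

Request:
{"fn": "servo_tool", "kwargs": {"commands": [{"x":0,"y":-0.04,"z":0,"wx":0,"wy":0,"wz":0,"grip":0.1},{"x":0,"y":-0.045,"z":0,"wx":0,"wy":0,"wz":0,"grip":0.1},{"x":0,"y":-0.035,"z":-0.03,"wx":0,"wy":0,"wz":0,"grip":0.1},{"x":0,"y":0,"z":-0.05,"wx":0,"wy":0,"wz":0,"grip":0.1},{"x":0,"y":0,"z":-0.04,"wx":0,"wy":0,"wz":0,"grip":0.1},{"x":0,"y":0,"z":-0.01,"wx":0,"wy":0,"wz":0,"grip":0.1},{"x":0,"y":0,"z":0,"wx":0,"wy":0,"wz":0,"grip":0.1}]}}

```text
time_s: 13.58
position: [0.4527, -0.3856, 0.1166]
tcp_rot: [-0.001, 0.796, 0.606, -0.001]
ft_force: [0.3, 0.4, -1.3]
gripper_width: 0.217
grasp_force: 39.3
```

Request:
{"fn": "servo_tool", "kwargs": {"commands": [{"x":0,"y":0,"z":-0.006,"wx":0,"wy":0,"wz":0,"grip":0.1},{"x":0,"y":0,"z":-0.005,"wx":0,"wy":0,"wz":0,"grip":0.1},{"x":0,"y":0,"z":-0.003,"wx":0,"wy":0,"wz":0,"grip":0.1},{"x":0,"y":0,"z":0,"wx":0,"wy":0,"wz":0,"grip":0.1}]}}

```text
time_s: 14.08
position: [0.4533, -0.3858, 0.1035]
tcp_rot: [0.0, 0.796, 0.606, 0.0]
ft_force: [-0.3, -0.8, -0.9]
gripper_width: 0.215
grasp_force: 39.4
```

Request:
{"fn": "servo_tool", "kwargs": {"commands": [{"x":0,"y":0,"z":-0.003,"wx":0,"wy":0,"wz":0,"grip":0.1},{"x":0,"y":0,"z":0,"wx":0,"wy":0,"wz":0,"grip":0.1}]}}

```text
time_s: 14.32
position: [0.4535, -0.3865, 0.1033]
tcp_rot: [-0.0, 0.796, 0.605, 0.001]
ft_force: [-3.8, 3.8, 14.7]
gripper_width: 0.221
grasp_force: 40.9
```

Request:
{"fn": "servo_tool", "kwargs": {"commands": [{"x":0,"y":0,"z":0.003,"wx":0,"wy":0,"wz":0,"grip":0.1},{"x":0,"y":0,"z":0,"wx":0,"wy":0,"wz":0,"grip":0.4},{"x":0,"y":0,"z":0,"wx":0,"wy":0,"wz":0,"grip":0.8},{"x":0,"y":0,"z":0,"wx":0,"wy":0,"wz":0,"grip":1},{"x":0,"y":0,"z":0,"wx":0,"wy":0,"wz":0,"grip":1},{"x":0,"y":0,"z":0.04,"wx":0,"wy":0,"wz":0,"grip":1},{"x":0,"y":0,"z":0.05,"wx":0,"wy":0,"wz":0,"grip":1},{"x":0,"y":0,"z":0.02,"wx":0,"wy":0,"wz":0,"grip":1}]}}

```text
time_s: 15.32
position: [0.4542, -0.3874, 0.2164]
tcp_rot: [0.002, 0.796, 0.605, 0.001]
ft_force: [-0.3, 0.8, 0.3]
gripper_width: 0.999
grasp_force: 0.0
```

```bash
python3 - <<'E'
from h import *
np.set_printoptions(precision=4,suppress=True)
S=manip.snapshot("side");T=manip.snapshot("top");print(manip.observe()["position"])
a=cv2.resize(S[215:295,330:430],None,fx=5,fy=5,interpolation=cv2.INTER_CUBIC)
b=cv2.resize(T[195:245,365:445],None,fx=5,fy=5,interpolation=cv2.INTER_CUBIC)
im=np.zeros((400+0,500+300,3),np.uint8);im[:400,:500]=a;im[:250,500:800]=b[:,:300]
cv2.imwrite("pics/c5.png",im)
for c in("side","top"):
    for m in manip.cut_out(c,"foot_short")[:2]:
        ys,xs=np.where(m["region"]);print(c,m["p"],m["centre"],ys.min(),ys.max(),xs.min(),xs.max(),at_z(c,*m["centre"],.022))
E
```

```text
[ 0.4544 -0.3871  0.2157]
side 0.6 [262.1, 355.5] 252 268 351 363 [ 0.4528 -0.2689  0.022 ]
```

View pics/c5.png

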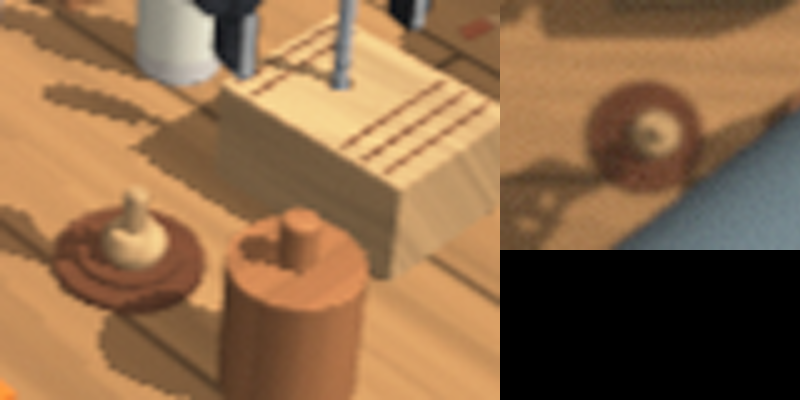

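```bash
python3 - <<'E'
from h import *
np.set_printoptions(precision=4,suppress=True)
print(at_z("top",221.4,396.2,.035),at_z("side",253.2,356.8,.052),at_z("side",262.6,356.6,.022),meet("top",(221.4,396.2),"side",(258,356.7)))
print("dish",at_z("top",222,393.8,.006),at_z("side",267,355.8,.006))
E
```

```text
[ 0.4511 -0.2693  0.035 ] [ 0.4561 -0.2691  0.052 ] [ 0.4537 -0.2724  0.022 ] (array([ 0.4526, -0.2702,  0.037 ]), np.float64(0.004241257988970791))
dish [ 0.4529 -0.2657  0.006 ] [ 0.4525 -0.2713  0.006 ]
```

Request:
{"fn": "servo_tool", "kwargs": {"commands": [{"x":0,"y":0.05,"z":0,"wx":0,"wy":0,"wz":0,"grip":1},{"x":-0.001,"y":0.05,"z":0,"wx":0,"wy":0,"wz":0,"grip":1},{"x":0,"y":0.017,"z":-0.03,"wx":0,"wy":0,"wz":0,"grip":1},{"x":0,"y":0,"z":-0.05,"wx":0,"wy":0,"wz":0,"grip":1},{"x":0,"y":0,"z":-0.05,"wx":0,"wy":0,"wz":0,"grip":1},{"x":0,"y":0,"z":-0.033,"wx":0,"wy":0,"wz":0,"grip":1},{"x":0,"y":0,"z":0,"wx":0,"wy":0,"wz":0,"grip":1}]}}

```text
time_s: 16.4
position: [0.4479, -0.2666, 0.046]
tcp_rot: [-0.004, 0.796, 0.606, -0.003]
ft_force: [0.1, 0.1, 0.2]
gripper_width: 1.002
grasp_force: 0.0
```

Request:
{"fn": "servo_tool", "kwargs": {"commands": [{"x":0,"y":0,"z":0,"wx":0,"wy":0,"wz":0,"grip":0.6},{"x":0,"y":0,"z":0,"wx":0,"wy":0,"wz":0,"grip":0.4},{"x":0,"y":0,"z":0,"wx":0,"wy":0,"wz":0,"grip":0.25},{"x":0,"y":0,"z":0,"wx":0,"wy":0,"wz":0,"grip":0.15},{"x":0,"y":0,"z":0,"wx":0,"wy":0,"wz":0,"grip":0.03},{"x":0,"y":0,"z":0,"wx":0,"wy":0,"wz":0,"grip":0.03},{"x":0,"y":0,"z":0,"wx":0,"wy":0,"wz":0,"grip":0.03}], "force": 40}}

```text
time_s: 17.27
position: [0.453, -0.2691, 0.0511]
tcp_rot: [0.0, 0.796, 0.606, 0.001]
ft_force: [0.4, 1.4, 5.2]
gripper_width: 0.139
grasp_force: 39.3
```

Request:
{"fn": "servo_tool", "kwargs": {"commands": [{"x":0,"y":0,"z":0.03,"wx":0,"wy":0,"wz":0,"grip":0.03},{"x":0,"y":0,"z":0.05,"wx":0,"wy":0,"wz":0,"grip":0.03},{"x":0,"y":0,"z":0.06,"wx":0,"wy":0,"wz":0,"grip":0.03},{"x":0,"y":0,"z":0.05,"wx":0,"wy":0,"wz":0,"grip":0.03},{"x":0.013,"y":0.05,"z":0,"wx":0,"wy":0,"wz":0,"grip":0.03},{"x":0.014,"y":0.053,"z":0,"wx":0,"wy":0,"wz":0,"grip":0.03},{"x":0.014,"y":0.053,"z":0,"wx":0,"wy":0,"wz":0,"grip":0.03},{"x":0.014,"y":0.053,"z":0,"wx":0,"wy":0,"wz":0,"grip":0.03},{"x":0.014,"y":0.053,"z":0,"wx":0,"wy":0,"wz":0,"grip":0.03},{"x":0.014,"y":0.053,"z":0,"wx":0,"wy":0,"wz":0,"grip":0.03}]}}

```text
time_s: 18.52
position: [0.5348, 0.0477, 0.2398]
tcp_rot: [-0.0, 0.796, 0.606, -0.0]
ft_force: [1.1, -0.6, -0.8]
gripper_width: 0.136
grasp_force: 39.3
```

Request:
{"fn": "servo_tool", "kwargs": {"commands": [{"x":0.014,"y":0.053,"z":0,"wx":0,"wy":0,"wz":0,"grip":0.03},{"x":0.014,"y":0.053,"z":0,"wx":0,"wy":0,"wz":0,"grip":0.03},{"x":0.014,"y":0.053,"z":0,"wx":0,"wy":0,"wz":0,"grip":0.03},{"x":0.014,"y":0.053,"z":0,"wx":0,"wy":0,"wz":0,"grip":0.03},{"x":0.016,"y":0.058,"z":0,"wx":0,"wy":0,"wz":0,"grip":0.03},{"x":0,"y":0,"z":-0.05,"wx":0,"wy":0,"wz":0,"grip":0.03},{"x":0,"y":0,"z":-0.05,"wx":0,"wy":0,"wz":0,"grip":0.03},{"x":0,"y":0,"z":-0.03,"wx":0,"wy":0,"wz":0,"grip":0.03},{"x":0,"y":0,"z":0,"wx":0,"wy":0,"wz":0,"grip":0.03}]}}

```text
time_s: 19.65
position: [0.6038, 0.3146, 0.1057]
tcp_rot: [-0.0, 0.796, 0.606, -0.005]
ft_force: [-0.1, -0.8, -1.4]
gripper_width: 0.14
grasp_force: 39.3
```

```bash
python3 - <<'E'
from h import *
S=manip.snapshot("side");print(manip.observe()["position"])
cv2.imwrite("pics/c6.png",cv2.resize(S[90:210,230:350],None,fx=5,fy=5,interpolation=cv2.INTER_CUBIC))
E
```

```text
[0.60592337 0.31547566 0.1085541 ]
```

View pics/c6.png

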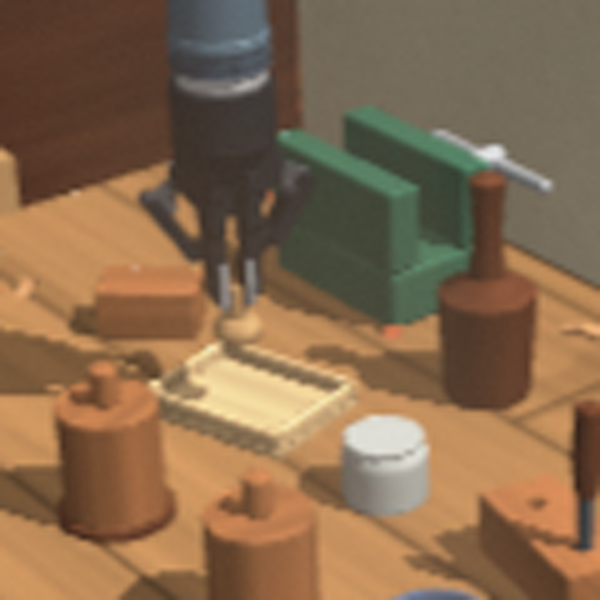

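The foot is held upright over the tray (side crop (238,330)) and projects inside its floor. I'll lower it.

Request:
{"fn": "servo_tool", "kwargs": {"commands": [{"x":0,"y":-0.004,"z":-0.03,"wx":0,"wy":0,"wz":0,"grip":0.03},{"x":0,"y":0,"z":-0.022,"wx":0,"wy":0,"wz":0,"grip":0.03},{"x":0,"y":0,"z":-0.005,"wx":0,"wy":0,"wz":0,"grip":0.03},{"x":0,"y":0,"z":-0.004,"wx":0,"wy":0,"wz":0,"grip":0.03},{"x":0,"y":0,"z":0,"wx":0,"wy":0,"wz":0,"grip":0.03}]}}

```text
time_s: 20.32
position: [0.6077, 0.3125, 0.05]
tcp_rot: [0.0, 0.796, 0.606, 0.001]
ft_force: [-0.5, 0.4, -1.5]
gripper_width: 0.143
grasp_force: 39.3
```

Request:
{"fn": "servo_tool", "kwargs": {"commands": [{"x":0,"y":0,"z":-0.003,"wx":0,"wy":0,"wz":0,"grip":0.03},{"x":0,"y":0,"z":-0.002,"wx":0,"wy":0,"wz":0,"grip":0.03},{"x":0,"y":0,"z":0,"wx":0,"wy":0,"wz":0,"grip":0.03}]}}

```text
time_s: 20.7
position: [0.6083, 0.3127, 0.0472]
tcp_rot: [-0.0, 0.796, 0.606, 0.001]
ft_force: [-3.7, -1.2, 7.9]
gripper_width: 0.143
grasp_force: 40.4
```

Contact at the expected height. Now release and retreat.

Request:
{"fn": "servo_tool", "kwargs": {"commands": [{"x":0,"y":0,"z":0.002,"wx":0,"wy":0,"wz":0,"grip":0.03},{"x":0,"y":0,"z":0,"wx":0,"wy":0,"wz":0,"grip":0.3},{"x":0,"y":0,"z":0,"wx":0,"wy":0,"wz":0,"grip":0.6},{"x":0,"y":0,"z":0,"wx":0,"wy":0,"wz":0,"grip":0.6},{"x":0,"y":0,"z":0.04,"wx":0,"wy":0,"wz":0,"grip":0.6},{"x":0,"y":0,"z":0.06,"wx":0,"wy":0,"wz":0,"grip":0.6},{"x":0,"y":0,"z":0.06,"wx":0,"wy":0,"wz":0,"grip":0.6},{"x":0,"y":0,"z":0.05,"wx":0,"wy":0,"wz":0,"grip":0.6},{"x":0,"y":0,"z":0,"wx":0,"wy":0,"wz":0,"grip":0.6}]}}

```text
time_s: 21.82
position: [0.6108, 0.3129, 0.2628]
tcp_rot: [0.001, 0.796, 0.605, 0.006]
ft_force: [1.2, -0.6, -0.3]
gripper_width: 0.599
grasp_force: 0.0
```

```bash
python3 - <<'E'
from h import *
S=manip.snapshot("side")
cv2.imwrite("pics/c7.png",cv2.resize(S[100:300,220:480],None,fx=3,fy=2.95,interpolation=cv2.INTER_CUBIC))
E
```

```text
(no output)
```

View pics/c7.png

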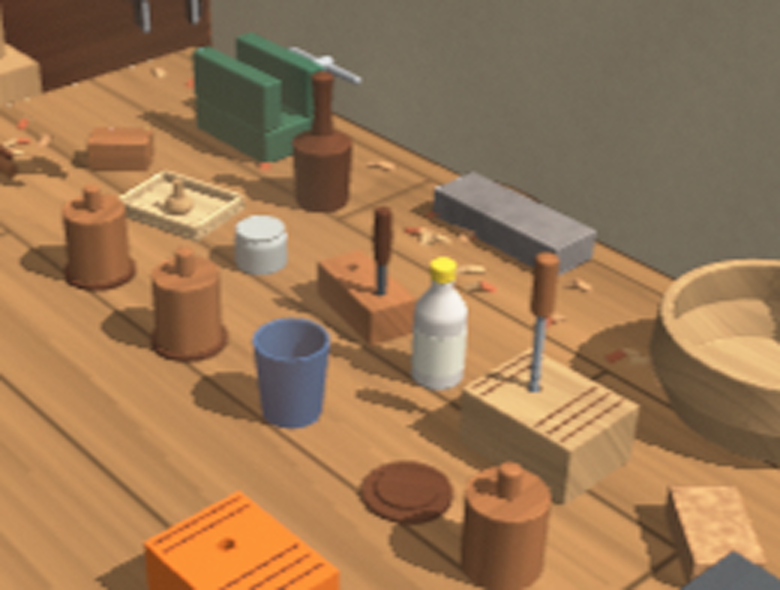

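The foot stands spigot up in the tray (crop (180,195)) and the rod stands in the socket (540,330). The lifted cover is upright on the bench (507,530), and everything else is where it was.

```bash
python3 -c "
from rig import manip
print(manip.finish_job())"
```

```text
the job is handed in; nothing more can be done
None
```

The job is handed in: the socket probed 24 mm deep, the rod is left standing in it, and the foot with the 24 mm spigot stands spigot up in the tray; its cover is upright on the bench and the other two covers were never touched.

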